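# Clear the staining pot aside and take the slide cassette out of its dock

## Task

On the slide station, slide the lidded steel staining pot flat along the plate, without lifting or tipping it, from beside the slide cassette onto the middle of the green ring, and leave it there. Then pinch the cassette's two orange side catches together and lift the cassette upright out of its dock; finish while holding it still, catches pinched, about 10 cm above the dock and clear of everything. Do not disturb the other things on the bench.

Things in the scene. Friction and masses are not known exactly. Their poses are not given: they have to be found in the camera images.
- station: Slide station, a fixed white slab 10 mm thick, 240 mm along its x; along its y it reaches from -75 to +245 mm. Origin on the bench, under the dock's centre; z up; turned by up to 0.25 rad. It carries the dock and, to the dock's +y side, a dark warming plate with three painted rings; slab top and plate are one flat level
- dock (a point): Dock's centre, on the slab's top, 10 mm above the bench; axes as the station's. Grey walls 18 mm high round the cassette's foot reach 53 mm out along x and 27 mm along y. At the middle of each y side a steel keeper (28 mm to 38 mm out along y, 36 mm long, top 21 mm above the slab) catches the hook of a catch
- cassette_mid (a point): Point midway between the cassette's two push plates, 52 mm above its underside and so above the slab when seated; axes then as the station's. White box 90 (x) x 40 (y) x 70 mm, its glass slides stand up to 79 mm; 0.12 to 0.22 kg. About 1.5 mm play in the dock, locked by both catches' hooks; with both catches fully in it lifts straight up and is clear after 25 mm
- catch_left_face (a point): Middle of the outer face of the orange push plate on the cassette's +y side, 29.5 mm from the cassette's centre when out. The face is 28 mm along x and 28 mm high, looks along +y, and stands wholly above the keeper.
- catch_right_face (a point): The same on the cassette's -y side; its face looks along -y. From face to face the pair measures 59 mm when out and 45 mm when fully pinched.
- catch_left (a joint): Inward travel of the left catch in m: 0 = out (locked), 0.007 = fully in; the hook lets go from about 0.0045 in. A spring pushes it out with 2.4 N at 0 and 5.2 N at 0.007.
- catch_right (a joint): The same for the right catch.
- pot_mid (a point): Centre of the lidded steel pot, 19 mm above its flat underside. Body 70 mm across, lid 73 mm across with its top 38 mm above the underside (one piece), upright black knob on the axis, 20 mm across, from 38 to 72 mm above the underside. 0.3 to 0.55 kg, slides easily (friction about 0.3). Starts on the white ring at the cassette's +y side, in the way of a finger at the left catch
- white_ring_mid (a point): Centre of the painted white ring (84 mm across, paint only) on the plate where the pot starts, 80 mm from the dock's centre along the station's +y.
- green_ring_mid (a point): Centre of the painted green ring (84 mm across outside, 73 mm inside, paint only), where the pot must go. Green and red ring lie 178 mm from the dock's centre along +y and 55 mm to either side along x; which is which varies.
- red_ring_mid (a point): Centre of the painted red ring; a closed petri dish stands on it.
- dish: Closed petri dish on the red ring, 60 mm across, 14 mm high; origin at the centre of its underside. Leave alone.
- dropper: Amber dropper bottle, 38 mm across, 85 mm high, on the bench; origin under its centre. Leave alone.
- jar: Green glass specimen jar with yellow cap, 58 mm across, 75 mm high, on the bench; origin under its centre. Leave alone.
- stack: Stack of three petri dishes, 60 mm across, 43 mm high, on the bench; origin under its centre. Leave alone.
- magnifier: Hand magnifier lying on the bench, lens frame 66 mm across at the origin (underside), blue handle 85 mm long along its -x, 9 mm high. Leave alone.

How it is judged:
On the way, in this order (a step that is already met when the one before it is completed fails the run):
1. the pot stands still and level on the green ring, its centre within 15 mm of the ring's, with the cassette still seated (horizontal distance between pot_mid and green_ring_mid below 0.015 m and angle between pot_mid's own z axis and vertical below 0.1 rad and z of pot_mid in the frame of dock between 0.015 and 0.023 m and linear speed of pot below 0.02 m/s and z of cassette_mid in the frame of dock below 0.06 m), for 0.3 s.
2. both catches are pinched in while the cassette is still seated (value of joint each of catch_left, catch_right above 0.0045 m and z of cassette_mid in the frame of dock below 0.062 m), for 0.05 s.
3. the cassette is lifted more than 40 mm with the catches pinched (value of joint each of catch_left, catch_right above 0.0045 m and z of cassette_mid in the frame of dock above 0.092 m), for 0.1 s.
At the end, for the whole second after the job is handed in: Cassette hangs still in the fingers, both catches in over 4.5 mm, 70 to 180 mm above its seat, within 60 mm sideways of the dock, upright within 0.25 rad, touching neither station nor pot; pot released, level on the plate, centred on the green ring within 15 mm (value of joint each of catch_left, catch_right above 0.0045 m and horizontal distance between pot_mid and green_ring_mid below 0.015 m and angle between pot_mid's own z axis and vertical below 0.1 rad and z of pot_mid in the frame of dock between 0.015 and 0.023 m and z of cassette_mid in the frame of dock between 0.122 and 0.232 m and angle between cassette_mid's own z axis and vertical below 0.25 rad and linear speed of cassette below 0.03 m/s and contact force between the fingers and cassette above 3 N and contact force between cassette and station below 0.1 N and contact force between each of cassette, the arm, the fingers and pot below 0.1 N and horizontal distance between cassette_mid and dock below 0.06 m); the arm keeps its last pose, push and grip.
It fails at once if the pot is lifted more than 6 mm off the plate (z of pot_mid in the frame of dock above 0.025 m).
It fails at once if the pot is tipped by more than 0.25 rad (angle between pot_mid's own z axis and vertical above 0.25 rad).
It fails at once if the petri dish on the red ring is moved by more than 20 mm or tipped (distance of dish from where it was at the start of the episode above 0.02 m or angle between dish's own z axis and vertical above 0.3 rad).
It fails at once if the dropper bottle or the jar is moved by more than 20 mm or tipped (distance of any of dropper, jar from where it was at the start of the episode above 0.02 m or angle between any of dropper, jar's own z axis and vertical above 0.3 rad).
It fails at once if the petri dish stack or the magnifier is moved by more than 20 mm or tipped (distance of any of stack, magnifier from where it was at the start of the episode above 0.02 m or angle between any of stack, magnifier's own z axis and vertical above 0.3 rad).
It also fails if it takes over 45 s, if anything falls off the work surface, if the arm or the gripper's body presses on something with over 40 N, if the wrist force passes 120 N, or if a joint passes its speed limit or range.

## Robot

A 6-joint arm with a two-finger parallel gripper is mounted at the origin on the work surface. World frame = base frame: x ahead of the robot, y to its left, z up, the work surface at z = 0. Lengths are in m, angles in rad, forces in N, time in s.
With the tool pointing down it reaches from about 0.35 to 0.975 m from the base axis. Payload 17.4 kg.
Tool frame: the origin (TCP) lies midway between the tips of the shut fingers; the grasp point (between the pads) lies 19 mm behind it; z points along the fingers, y is the line along which they close (so a half turn about z gives the same grasp; the last joint's range is limited). The gripper opens to 85 mm and grips with 20 to 120 N. Pads are 22 mm wide; open, the fingers measure 114 mm over their backs; the gripper's body (76 mm by 85 mm) begins 54 mm behind the grasp point. The pads swing forward as they close: fully open they stand 13 mm farther back than shut.
Start: joints at [1.222, 0.116, 1.442, -0, 1.584, -0.038], TCP at [0.206, 0.643, 0.231] pointing down, gripper open.
Joint ranges: [-2.83, 2.83], [-0.83, 2.19], [0.07, 2.5], [-1.14, 4.28], [0.01, 3], [-2.97, 2.97]. Speed limits (rad/s): [1.89, 1.89, 2.22, 3.14, 3.14, 3.14].

## Interface

Orientations are given as a unit quaternion [x, y, z, w].
In Python, from workcell import manip gives the robot as it stands. The module is installed in compiled form; this text tells all that it offers.
- The arm moves only by the shell command python3 -m handwheel 'ROWS'. ROWS is JSON, a list of rows, each an object of numbers: "dx", "dy", "dz": the shift along the tool's x, y, z in mm; "roll": the turn about the tool's z in degrees; "gripper": the gripper's target within -1 to 1 (shut at 1, half-way at 0, fully open at -1). A call has 1 to 10 rows; each row shifts and turns the commanded pose from where the row before left it, along the tool's axes as they then stand; what a row does not reach is not made up. A row lasts 1/10 s, in which the tool goes at most 50 mm and 8.59 degrees, less where a joint would pass 70% of its speed; a pose out of reach is approached as far as the arm can. A call with a gripper value outside its range is refused whole. The fingers move at their own pace and stop on an object; the grip force is fixed at half the most. Time passes only in rows, so rows that do not move let the fingers close. It gives the time, the measured TCP pose, the force, the opening and the grip force at its end, in the units of the state.
- manip.observe(): the state, without advancing time (a new reading comes with each control period).
- manip.snapshot(name): name is "side" or "top"; returns a dict with "frame" (480x640x3 uint8, red, green, blue), "intrinsics" (3x3 intrinsics, pixels), "R" (3x3) and "t" (3): a world point X has camera coordinates R X + t. Camera axes: x right, y down, z forward; pixel columns grow to the right and rows downward; lengths in m; the calibration is good to about 2 mm. A picture is of the moment at which its call begins. There is no depth.
- manip.finish_job(): hands the job in; it is judged then, once.
The state is a dict: "t": time; "qpos": joint angles; "qvel": joint speeds; "joint_efforts": joint torques, N m; "position": TCP position; "tool_rot": TCP orientation; "ft_force": force on the tool from outside, world axes, zero at the start; "torque": the same for the moment, N m; "finger_gap": opening from 0.0 (shut) to 1.0 (fully open); "grasp_force": force on a finger pad.
Only numpy, scipy, OpenCV 4.12 (cv2) and the standard library are available. Lean on these libraries where they do the work, as an engineer would, in place of code of your own. Each camera call takes 0.05 s, during which the arm holds its last target. There are 200 camera calls.

## Working session

There is one attempt and no reset: what is moved stays moved. The work goes in short steps, Python scripts to look and compute and a shell command to move; the robot and the scene stay as the last step left them, time stands still between calls to the robot, and variables do not carry over. Pictures are saved under pics/ and viewed, at most 10 in all, crops included, and the job is handed in when it is done.

```bash
mkdir -p pics
python3 - <<'E'
from workcell import manip
import cv2,json,numpy as np
for n in("top","side"):
    s=manip.snapshot(n); cv2.imwrite(f"pics/{n}0.png",s["frame"][:,:,::-1])
    np.savez(f"{n}.npz",K=s["intrinsics"],R=s["R"],t=s["t"]); print(n,s["intrinsics"].tolist(),(-s["R"].T@s["t"]).round(3),s["R"].round(3).tolist())
o=manip.observe();print(o)
E
```

```text
top [[625.0596619699886, 0.0, 324.136264094392], [0.0, 625.0596619699886, 230.65177681201175], [0.0, 0.0, 1.0]] [0.339 0.027 1.412] [[0.023, -1.0, 0.003], [-0.983, -0.023, -0.182], [0.182, 0.001, -0.983]]
side [[540.5170087016508, 0.0, 318.04724732341236], [0.0, 540.5170087016508, 250.19157310061465], [0.0, 0.0, 1.0]] [-0.017 -0.544  0.81 ] [[0.679, -0.734, -0.016], [-0.502, -0.448, -0.74], [0.536, 0.51, -0.673]]
{'t': 0.1, 'qpos': array([ 1.22223415e+00,  1.16452735e-01,  1.44219646e+00, -7.81552356e-06,
        1.58396942e+00, -3.78088828e-02]), 'qvel': array([-0.0007578 , -0.00138642, -0.00095329, -0.00053345,  0.00060775,
       -0.00048781]), 'joint_efforts': array([ 1.11701520e-03, -7.33672929e+01, -6.33786178e+01,  2.12838182e-05,
        5.23377385e-03,  6.39999166e-05]), 'position': array([0.20636045, 0.64251416, 0.23062731]), 'tool_rot': array([ 1.54752246e-01,  9.87953177e-01, -5.04187648e-04, -9.46503075e-05]), 'ft_force': array([-0.09777767,  1.09922744, -0.02607286]), 'torque': array([-0.00543353,  0.03190539, -0.06366336]), 'grasp_force': 0.0, 'finger_gap': 1.0017067492570348}
```

View pics/top0.png

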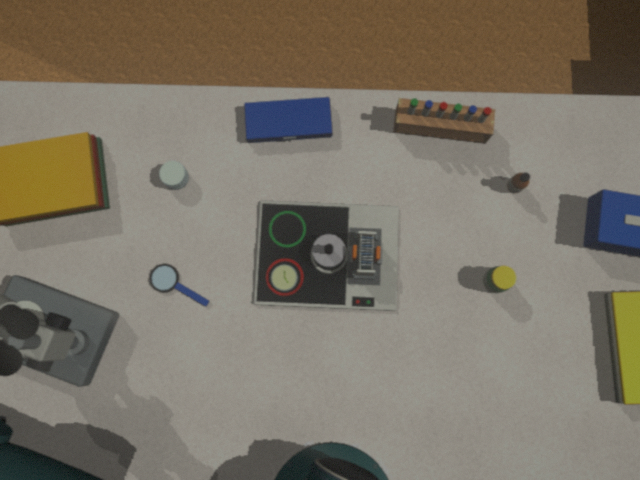

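View pics/side0.png

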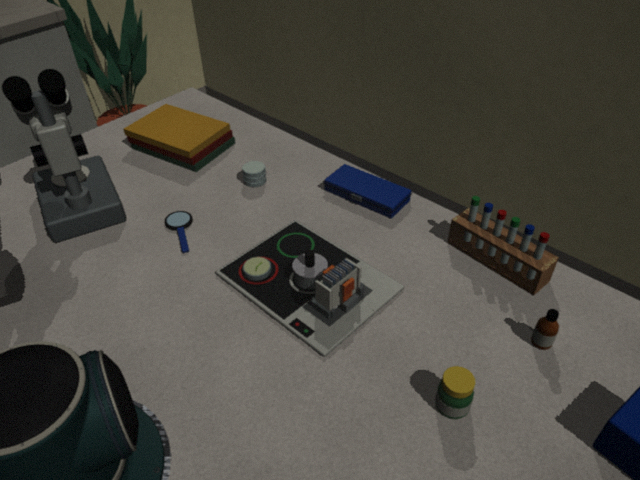

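The top view shows the slab at px x 253–400, y 202–310, with the green ring at (287,229), the red ring with its dish at (285,277), the pot at (328,252) and the cassette at (366,252). In the side view, the cassette is at (338,287) and the pot at (310,270). Enlarging both.

Run:
```python
import cv2
a=cv2.imread("pics/top0.png")[195:317,245:407];cv2.imwrite("pics/top0c.png",cv2.resize(a,None,fx=4.9,fy=4.9,interpolation=cv2.INTER_CUBIC))
a=cv2.imread("pics/side0.png")[215:360,210:410];cv2.imwrite("pics/side0c.png",cv2.resize(a,None,fx=4,fy=4,interpolation=cv2.INTER_CUBIC))
```

```text
(no output)
```

View pics/top0c.png

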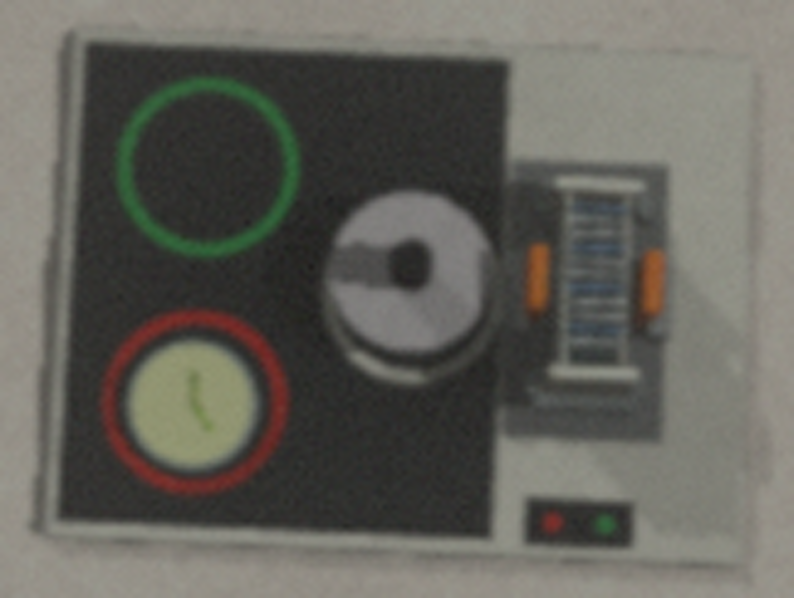

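View pics/side0c.png

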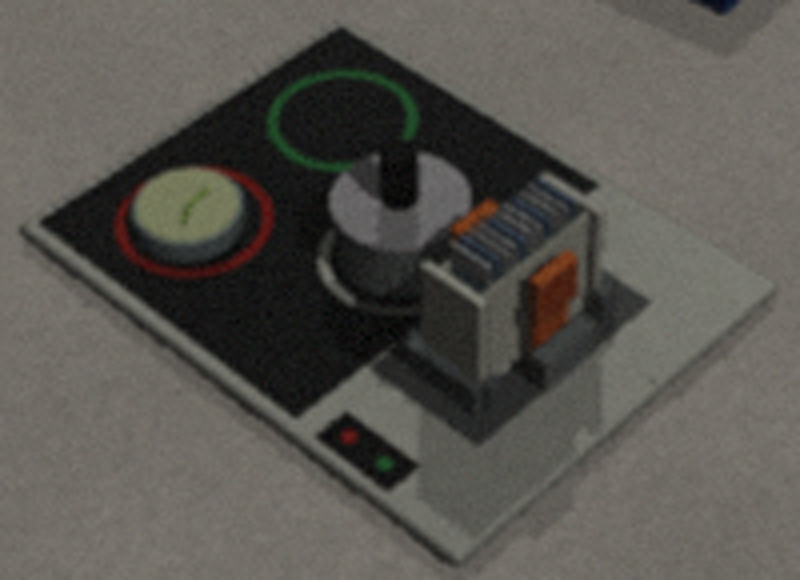

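The top crop shows the green ring centre at (208,167), red at (196,402), slab corners at (77,33), (750,58), (745,562) and (48,530), and the lid centre at (411,271). In the side crop, green is at (343,121), red at (194,221), and the corners are at (343,28), (775,288), (457,557) and (22,230). Next I fit the station pose from these.

```bash
cat > h.py <<'E'
import numpy as np
from scipy.optimize import least_squares
C={n:np.load(f"{n}.npz") for n in("top","side")}
def proj(n,X):
    c=C[n];p=c["K"]@(c["R"]@np.asarray(X,float)+c["t"]);return p[:2]/p[2]
def ray(n,px,z):
    c=C[n];d=c["R"].T@np.linalg.inv(c["K"])@[px[0],px[1],1];o=-c["R"].T@c["t"];return o+d*(z-o[2])/d[2]
def st(p,q):  # station xy -> world
    c,s=np.cos(p[2]),np.sin(p[2]);return np.array([p[0]+c*q[0]-s*q[1],p[1]+s*q[0]+c*q[1]])
def crop(n,X,Y):
    x0,y0,f=(245,195,4.9) if n=="top" else (210,215,4)
    return np.array([x0+(X+.5)/f-.5,y0+(Y+.5)/f-.5])
E
python3 - <<'E'
from h import *
M=[((.055,.178),(208,167),(343,121)),((-.055,.178),(196,402),(194,221)),((.12,.245),(77,33),(343,28)),((.12,-.075),(750,58),(775,288)),((-.12,-.075),(745,562),(457,557)),((-.12,.245),(48,530),(22,230))]
O=[(n,q,ray(n,crop(n,*(a if n=="top" else b)),.01)) for q,a,b in M for n in("top","side")]
for sel in(("top",),("side",),("top","side")):
    r=least_squares(lambda p:np.concatenate([(st(p,q)-w[:2]) for n,q,w in O if n in sel]),[.3,0,0],loss="soft_l1",f_scale=.002)
    print(sel,r.x.round(4),(r.fun.reshape(-1,2)*1e3).round(1).tolist())
p=r.x
print("green",st(p,(.055,.178)),"pot expected",st(p,(0,.08)),"lid",ray("top",crop("top",411,271),.048),"lid side",ray("side",crop("side",400,200),.048))
print("knobtop",ray("top",crop("top",413,255),.082))
print("catchL top", ray("top",crop("top",538,243+35),.076),st(p,(0,.027)),"catchR",ray("top",crop("top",653,282),.076),st(p,(0,-.027)))
np.save("p.npy",p)
E
```

```text
('top',) [ 0.5432 -0.0636 -0.0146] [[-0.1, -0.4], [-0.2, -0.6], [3.4, 2.0], [3.2, -2.0], [-1.8, -0.4], [-4.1, 2.0]]
('side',) [ 0.5396 -0.0655 -0.0217] [[-1.0, -0.7], [-1.5, -1.3], [7.1, 7.5], [2.8, -0.5], [-3.9, -2.2], [0.4, 4.2]]
('top', 'side') [ 0.5415 -0.0645 -0.0174] [[-1.3, -1.5], [0.1, 0.5], [-1.4, -1.4], [-0.4, -0.6], [2.3, 0.7], [8.0, 9.0], [1.2, -3.3], [5.0, 0.9], [-3.7, -0.9], [-1.6, -1.8], [-5.2, 1.4], [1.2, 4.6]]
green [0.59960174 0.11246599] pot expected [0.54290158 0.01543974] lid [0.54836886 0.01864423 0.048     ] lid side [0.54644952 0.01667735 0.048     ]
knobtop [0.55027944 0.01813854 0.082     ]
catchL top [ 0.54227882 -0.03723259  0.076     ] [ 0.54197759 -0.0375522 ] catchR [ 0.54169951 -0.08795438  0.076     ] [ 0.54103615 -0.09154399]
```

The two views agree to about 2 mm, and the pot fits too. Before moving, I check that the microscope isn't in the path.

Run:
```python
from h import *
for X in([.206,.643,.231],[.206,.643,.4]): print(X,proj("top",X),proj("side",X))
for px in((118,315),(80,385),(15,275),(115,345)): print("base top",px,ray("top",px,.03))
for px in((125,215),(50,243),(105,158),(35,180)): print("base side",px,ray("side",px,.03))
# microscope eyepiece triangulation
def tri(a,b):
    A=[];B=[]
    for n,px in(("top",a),("side",b)):
        o=ray(n,px,1e-9);d=ray(n,px,1.)-o;d/=np.linalg.norm(d);P=np.eye(3)-np.outer(d,d);A.append(P);B.append(P@o)
    return np.linalg.solve(sum(A),sum(B))
print(tri((18,322),(52,85)),tri((5,360),(18,93)),tri((57,317),(75,145)))
```

```text
[0.206, 0.643, 0.231] [-17.56229682 412.54948002] [-26.66715945 145.47225377]
[0.206, 0.643, 0.4] [-75.68240129 423.88038875] [-67.27005979  66.06996397]
base top (118, 315) [0.39596764 0.47651373 0.03      ]
base top (80, 385) [0.24513332 0.54561817 0.03      ]
base top (15, 275) [0.47842942 0.71180941 0.03      ]
base top (115, 345) [0.33125006 0.47764256 0.03      ]
base side (125, 215) [0.39384204 0.46572824 0.03      ]
base side (50, 243) [0.22806617 0.50360306 0.03      ]
base side (105, 158) [0.4936775  0.72015496 0.03      ]
base side (35, 180) [0.31977802 0.76310083 0.03      ]
[0.36735156 0.54666097 0.33502235] [0.30410436 0.56023688 0.33692637] [0.37576127 0.54324512 0.19551262]
```

The microscope's eyepieces stand at about (0.30–0.37, 0.55, 0.34), right on the straight path. So I go up first, then over.

```bash
python3 -m handwheel '[{"dz":-50,"gripper":-1},{"dz":-50},{"dz":-50},{"dz":-50},{"dz":-40,"roll":-8.4},{"dz":-20,"roll":-8.4},{"dz":0}]'
```

```text
invalid input
```

```bash
python3 -m handwheel '[{"dx":0,"dy":0,"dz":-50,"roll":0,"gripper":-1},{"dx":0,"dy":0,"dz":-50,"roll":0,"gripper":-1},{"dx":0,"dy":0,"dz":-50,"roll":0,"gripper":-1},{"dx":0,"dy":0,"dz":-50,"roll":0,"gripper":-1},{"dx":0,"dy":0,"dz":-40,"roll":-8.4,"gripper":-1},{"dx":0,"dy":0,"dz":-20,"roll":-8.4,"gripper":-1},{"dx":0,"dy":0,"dz":0,"roll":0,"gripper":-1}]'
```

```text
t: 0.8
position: [0.2064, 0.6427, 0.4945]
tool_rot: [0.007, 1.0, 0.002, 0.001]
ft_force: [-0.7, -1.3, 0.5]
finger_gap: 0.996
grasp_force: 0.0
```

```bash
python3 -m handwheel '[{"dx":-24,"dy":-43,"dz":0,"roll":0,"gripper":0},{"dx":-24,"dy":-43,"dz":0,"roll":0,"gripper":0},{"dx":-24,"dy":-43,"dz":0,"roll":0,"gripper":0},{"dx":-24,"dy":-43,"dz":0,"roll":0,"gripper":0},{"dx":-24,"dy":-43,"dz":0,"roll":0,"gripper":0},{"dx":-24,"dy":-43,"dz":0,"roll":0,"gripper":0},{"dx":-24,"dy":-43,"dz":0,"roll":0,"gripper":0},{"dx":-24,"dy":-43,"dz":0,"roll":0,"gripper":0},{"dx":-24,"dy":-43,"dz":0,"roll":0,"gripper":0},{"dx":-24,"dy":-43,"dz":0,"roll":0,"gripper":0}]'
```

```text
t: 1.8
position: [0.4393, 0.2066, 0.4899]
tool_rot: [0.01, 1.0, -0.0, -0.001]
ft_force: [0.5, 0.2, -0.1]
finger_gap: 0.501
grasp_force: 0.0
```

```bash
python3 -m handwheel '[{"dx":-22,"dy":-38,"dz":20,"roll":0,"gripper":0},{"dx":-22,"dy":-38,"dz":20,"roll":0,"gripper":0},{"dx":-22,"dy":-38,"dz":20,"roll":0,"gripper":0},{"dx":-22,"dy":-38,"dz":20,"roll":0,"gripper":0},{"dx":-22,"dy":-37,"dz":20,"roll":0,"gripper":0},{"dx":0,"dy":0,"dz":50,"roll":0,"gripper":0},{"dx":0,"dy":0,"dz":50,"roll":0,"gripper":0},{"dx":0,"dy":0,"dz":50,"roll":0,"gripper":0},{"dx":0,"dy":0,"dz":50,"roll":0,"gripper":0},{"dx":0,"dy":0,"dz":0,"roll":0,"gripper":0}]'
python3 - <<'E'
from workcell import manip
import cv2
from h import *
o=manip.observe();print(o["position"],o["tool_rot"])
f=manip.snapshot("side")["frame"][:,:,::-1];print(proj("side",o["position"]))
cv2.imwrite("pics/side1c.png",cv2.resize(f[195:345,230:430],None,fx=4,fy=4,interpolation=cv2.INTER_CUBIC))
E
```

```text
t: 2.8
position: [0.5423, 0.0176, 0.1834]
tool_rot: [0.01, 1.0, 0.0, -0.006]
ft_force: [-0.3, -0.0, -0.2]
finger_gap: 0.498
grasp_force: 0.0
[0.54226353 0.0175677  0.18339902] [ 1.00081715e-02  9.99934300e-01  7.70117173e-07 -5.58859102e-03]
[305.81408111 213.13345455]
```

View pics/side1c.png

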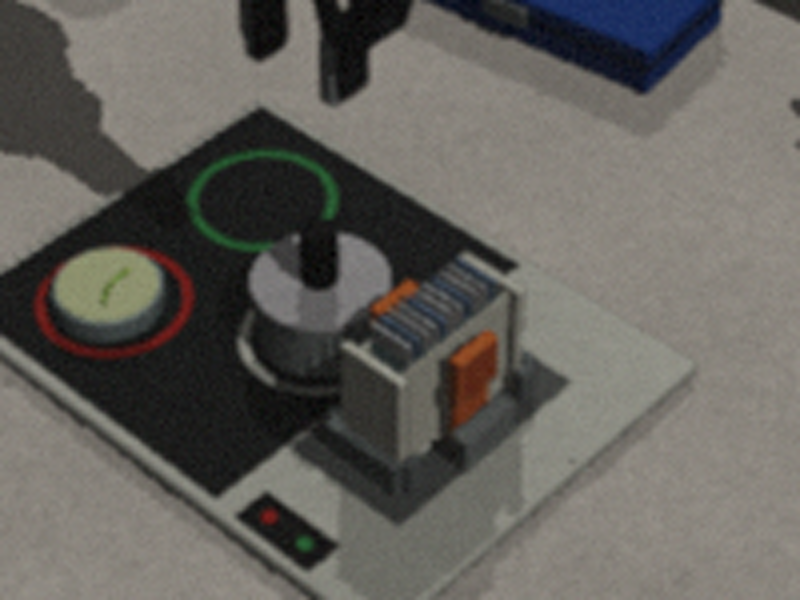

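The view shows the knob at crop (319,225–283), with the fingers' midpoint at (304,72), matching the projected TCP. Going down with a 5 mm x correction.

```bash
python3 -m handwheel '[{"dx":-4,"dy":0,"dz":40,"roll":0,"gripper":0},{"dx":0,"dy":0,"dz":35,"roll":0,"gripper":0},{"dx":0,"dy":0,"dz":20,"roll":0,"gripper":0},{"dx":0,"dy":0,"dz":0,"roll":0,"gripper":0},{"dx":0,"dy":0,"dz":0,"roll":0,"gripper":0}]'
```

```text
t: 3.35
position: [0.5507, 0.0176, 0.0991]
tool_rot: [0.009, 1.0, -0.0, 0.001]
ft_force: [-0.1, 1.0, 0.7]
finger_gap: 0.498
grasp_force: 0.0
```

```bash
python3 -m handwheel '[{"dx":3,"dy":0,"dz":20,"roll":0,"gripper":0},{"dx":0,"dy":0,"dz":12,"roll":0,"gripper":0},{"dx":0,"dy":0,"dz":8,"roll":0,"gripper":0},{"dx":0,"dy":0,"dz":0,"roll":0,"gripper":0},{"dx":0,"dy":0,"dz":0,"roll":0,"gripper":0}]'
python3 - <<'E'
from workcell import manip
import cv2
from h import *
o=manip.observe();print(o["position"],o["tool_rot"])
f=manip.snapshot("side")["frame"][:,:,::-1]
cv2.imwrite("pics/side2c.png",cv2.resize(f[215:335,250:410],None,fx=5,fy=5,interpolation=cv2.INTER_CUBIC))
E
```

```text
t: 3.85
position: [0.5469, 0.0176, 0.0571]
tool_rot: [0.009, 1.0, 0.0, 0.0]
ft_force: [0.4, 0.5, 0.3]
finger_gap: 0.502
grasp_force: 0.0
[0.54692632 0.01757464 0.05712292] [8.84324429e-03 9.99960842e-01 1.10518656e-05 3.33154899e-04]
```

View pics/side2c.png

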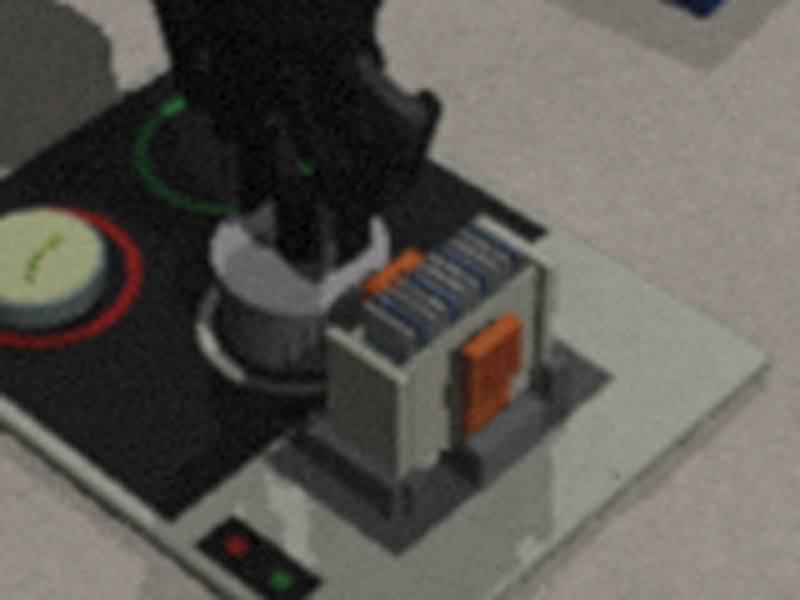

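The fingers straddle the knob at crop (297,240), just above the lid and clear of the cassette. Closing on the knob.

```bash
python3 -m handwheel '[{"dx":0,"dy":0,"dz":0,"roll":0,"gripper":0.3},{"dx":0,"dy":0,"dz":0,"roll":0,"gripper":0.5},{"dx":0,"dy":0,"dz":0,"roll":0,"gripper":0.7},{"dx":0,"dy":0,"dz":0,"roll":0,"gripper":1},{"dx":0,"dy":0,"dz":0,"roll":0,"gripper":1},{"dx":0,"dy":0,"dz":0,"roll":0,"gripper":1}]'
```

```text
t: 4.5
position: [0.5468, 0.0177, 0.0569]
tool_rot: [0.009, 1.0, 0.0, 0.0]
ft_force: [-0.8, 1.7, 5.5]
finger_gap: 0.212
grasp_force: 58.4
```

```bash
python3 -m handwheel '[{"dx":-2,"dy":4,"dz":0,"roll":0,"gripper":1},{"dx":-4,"dy":7,"dz":0,"roll":0,"gripper":1},{"dx":-4,"dy":7,"dz":0,"roll":0,"gripper":1},{"dx":-4,"dy":7,"dz":0,"roll":0,"gripper":1},{"dx":-2,"dy":4,"dz":0,"roll":0,"gripper":1},{"dx":0,"dy":0,"dz":0,"roll":0,"gripper":1}]'
```

```text
t: 5.1
position: [0.5636, 0.0465, 0.0569]
tool_rot: [0.009, 1.0, -0.0, 0.001]
ft_force: [2.1, 0.8, 4.9]
finger_gap: 0.214
grasp_force: 59.0
```

```bash
python3 -m handwheel '[{"dx":-2,"dy":4,"dz":0,"roll":0,"gripper":1},{"dx":-4,"dy":8,"dz":0,"roll":0,"gripper":1},{"dx":-5,"dy":9,"dz":0,"roll":0,"gripper":1},{"dx":-5,"dy":10,"dz":0,"roll":0,"gripper":1},{"dx":-5,"dy":10,"dz":0,"roll":0,"gripper":1},{"dx":-5,"dy":10,"dz":0,"roll":0,"gripper":1},{"dx":-5,"dy":9,"dz":0,"roll":0,"gripper":1},{"dx":-3,"dy":6,"dz":0,"roll":0,"gripper":1},{"dx":-1,"dy":2,"dz":0,"roll":0,"gripper":1},{"dx":0,"dy":0,"dz":0,"roll":0,"gripper":1}]'
python3 -m handwheel '[{"dx":0,"dy":0,"dz":0,"roll":0,"gripper":1},{"dx":0,"dy":0,"dz":0,"roll":0,"gripper":0.3},{"dx":0,"dy":0,"dz":0,"roll":0,"gripper":0.1},{"dx":0,"dy":0,"dz":0,"roll":0,"gripper":0},{"dx":0,"dy":0,"dz":0,"roll":0,"gripper":0},{"dx":0,"dy":0,"dz":-10,"roll":0,"gripper":0},{"dx":0,"dy":0,"dz":-30,"roll":0,"gripper":0},{"dx":0,"dy":0,"dz":-45,"roll":0,"gripper":0},{"dx":0,"dy":0,"dz":-45,"roll":0,"gripper":-0.5},{"dx":0,"dy":0,"dz":0,"roll":0,"gripper":-1}]'
```

```text
t: 6.1
position: [0.5997, 0.1138, 0.0569]
tool_rot: [0.009, 1.0, -0.0, 0.0]
ft_force: [0.5, -0.5, 5.8]
finger_gap: 0.213
grasp_force: 59.2
t: 7.1
position: [0.6012, 0.114, 0.1942]
tool_rot: [0.009, 1.0, 0.001, 0.005]
ft_force: [0.8, -0.1, -1.3]
finger_gap: 0.825
grasp_force: 0.0
```

```bash
python3 -m handwheel '[{"dx":11,"dy":-36,"dz":0,"roll":0,"gripper":-1},{"dx":11,"dy":-36,"dz":0,"roll":0,"gripper":-1},{"dx":11,"dy":-36,"dz":0,"roll":0,"gripper":-1},{"dx":11,"dy":-36,"dz":0,"roll":0,"gripper":-1},{"dx":11,"dy":-34,"dz":0,"roll":0,"gripper":-1},{"dx":0,"dy":0,"dz":0,"roll":0,"gripper":-1},{"dx":0,"dy":0,"dz":0,"roll":0,"gripper":-1}]'
python3 - <<'E'
from workcell import manip
import cv2
from h import *
o=manip.observe();print(o["position"],o["tool_rot"])
f=manip.snapshot("side")["frame"][:,:,::-1]
print(proj("side",o["position"]))
cv2.imwrite("pics/side3c.png",cv2.resize(f[195:345,230:430],None,fx=4,fy=4,interpolation=cv2.INTER_CUBIC))
E
```

```text
t: 7.8
position: [0.541, -0.0638, 0.1869]
tool_rot: [0.01, 1.0, 0.0, 0.0]
ft_force: [-0.2, 0.5, 1.0]
finger_gap: 0.997
grasp_force: 0.0
[ 0.54103922 -0.0637816   0.18693948] [9.58841517e-03 9.99953926e-01 4.01874759e-05 4.53783080e-04]
[338.25425825 230.76197558]
```

View pics/side3c.png

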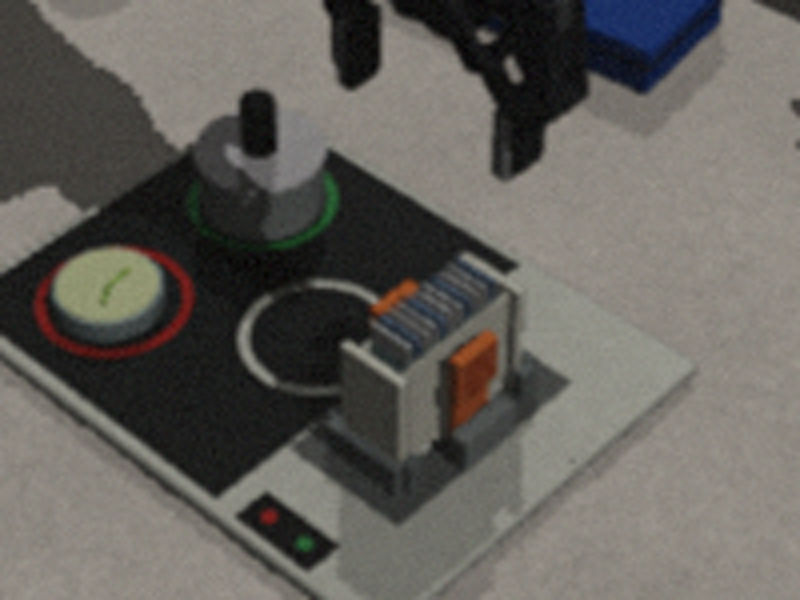

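The pot sits on the green ring with even paint margins: ring 190–338, body 204–327. The right catch face centre is at about crop (476,380). Checking that against the fit.

Run:
```python
from h import *
f=lambda X,Y:np.array([230+(X+.5)/4-.5,195+(Y+.5)/4-.5])
inv=lambda n,X:(proj(n,X)-[229.625,194.625])*4
print(ray("side",f(476,380),.062))
print("TCP",inv("side",[.541,-.0638,.1869]))
for y0 in(-.0655,-.0635):
  print([inv("side",[x,y0-.0295,z]).round() for x in(.528,.556) for z in(.048,.076)])
print("green side",ray("side",f(263.5,200),.01),"lid",ray("side",f(260.5,155),.048),"knob top",ray("side",f(258,97),.082))
```

```text
[ 0.53573858 -0.09613747  0.062     ]
TCP [434.48927948 144.67585877]
[array([463., 408.]), array([464., 367.]), array([501., 376.]), array([502., 336.])]
[array([460., 406.]), array([461., 365.]), array([498., 374.]), array([499., 334.])]
green side [0.60025828 0.11236439 0.01      ] lid [0.59605551 0.10816467 0.048     ] knob top [0.60184953 0.11361305 0.082     ]
```

Consistent with the fit to within 2 mm. Descending over the catches.

```bash
python3 -m handwheel '[{"dx":0,"dy":0,"dz":40,"roll":0,"gripper":-1},{"dx":0,"dy":0,"dz":30,"roll":0,"gripper":-1},{"dx":0,"dy":0,"dz":20,"roll":0,"gripper":-1},{"dx":0,"dy":0,"dz":20,"roll":0,"gripper":-1},{"dx":0,"dy":0,"dz":15,"roll":0,"gripper":-1},{"dx":0,"dy":0,"dz":15,"roll":0,"gripper":-1},{"dx":0,"dy":0,"dz":8,"roll":0,"gripper":-1},{"dx":0,"dy":0,"dz":0,"roll":0,"gripper":-1},{"dx":0,"dy":0,"dz":0,"roll":0,"gripper":-1}]'
python3 - <<'E'
from workcell import manip
import cv2
from h import *
f=manip.snapshot("side")["frame"][:,:,::-1]
cv2.imwrite("pics/side4c.png",cv2.resize(f[215:335,260:420],None,fx=5,fy=5,interpolation=cv2.INTER_CUBIC))
E
```

```text
t: 8.75
position: [0.5414, -0.0633, 0.0388]
tool_rot: [0.009, 1.0, -0.0, 0.0]
ft_force: [0.2, 0.8, 0.0]
finger_gap: 0.998
grasp_force: 0.0
```

View pics/side4c.png

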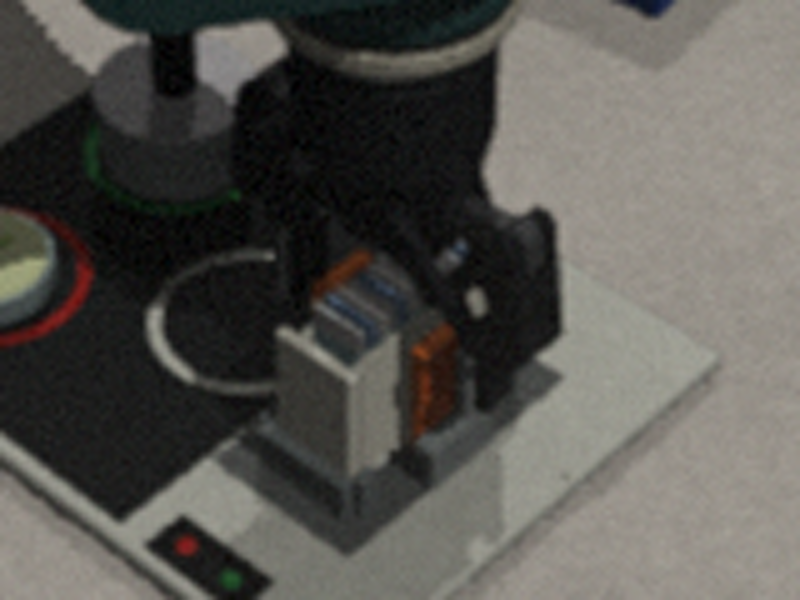

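Both catches lie between the fingers, with the right catch at crop (434,380) and the finger outside it at (495,370). Pinching gradually.

```bash
python3 -m handwheel '[{"dx":0,"dy":0,"dz":0,"roll":0,"gripper":-0.6},{"dx":0,"dy":0,"dz":0,"roll":0,"gripper":-0.4},{"dx":0,"dy":0,"dz":0,"roll":0,"gripper":-0.3},{"dx":0,"dy":0,"dz":0,"roll":0,"gripper":-0.2},{"dx":0,"dy":0,"dz":0,"roll":0,"gripper":-0.2},{"dx":0,"dy":0,"dz":0,"roll":0,"gripper":-0.2}]'
python3 -m handwheel '[{"dx":0,"dy":0,"dz":0,"roll":0,"gripper":-0.1},{"dx":0,"dy":0,"dz":0,"roll":0,"gripper":0.2},{"dx":0,"dy":0,"dz":0,"roll":0,"gripper":0.6},{"dx":0,"dy":0,"dz":0,"roll":0,"gripper":1},{"dx":0,"dy":0,"dz":0,"roll":0,"gripper":1}]'
```

```text
t: 9.4
position: [0.5414, -0.0634, 0.039]
tool_rot: [0.009, 1.0, -0.0, 0.001]
ft_force: [0.0, 0.3, 6.2]
finger_gap: 0.603
grasp_force: 3.9
t: 9.9
position: [0.5419, -0.0632, 0.0408]
tool_rot: [0.009, 1.0, 0.0, 0.001]
ft_force: [-10.2, 4.2, 27.2]
finger_gap: 0.462
grasp_force: 59.4
```

```bash
python3 -m handwheel '[{"dx":0,"dy":0,"dz":-2,"roll":0,"gripper":1},{"dx":0,"dy":0,"dz":-1,"roll":0,"gripper":1},{"dx":0,"dy":0,"dz":0,"roll":0,"gripper":1}]'
python3 - <<'E'
from workcell import manip
import cv2
from h import *
f=manip.snapshot("side")["frame"][:,:,::-1]
cv2.imwrite("pics/side5c.png",cv2.resize(f[235:335,280:410],None,fx=6,fy=6,interpolation=cv2.INTER_CUBIC))
E
```

```text
t: 10.2
position: [0.541, -0.0633, 0.0413]
tool_rot: [0.009, 1.0, 0.0, -0.0]
ft_force: [-1.5, 0.5, 3.4]
finger_gap: 0.45
grasp_force: 61.5
```

View pics/side5c.png

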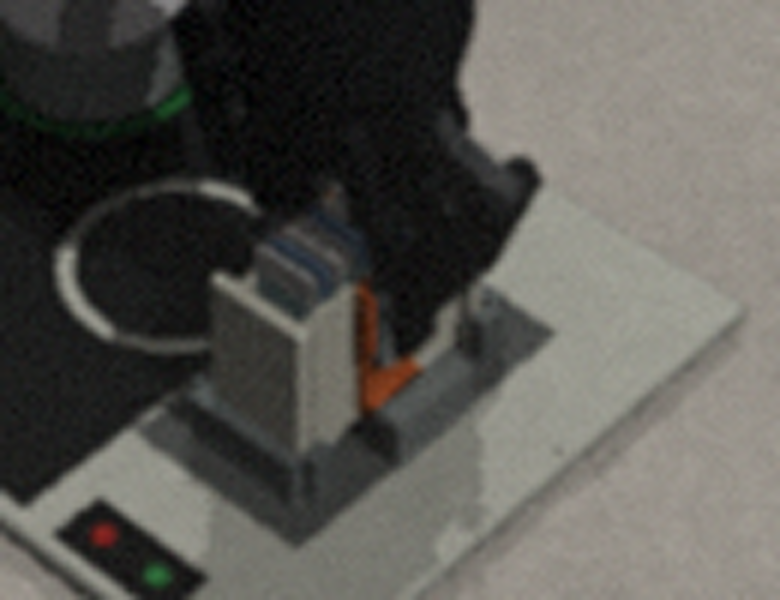

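The finger is on the right plate at crop (395,340), which is pressed in flush, and the cassette is still seated. Lifting gently first.

```bash
python3 -m handwheel '[{"dx":0,"dy":0,"dz":-3,"roll":0,"gripper":1},{"dx":0,"dy":0,"dz":-5,"roll":0,"gripper":1},{"dx":0,"dy":0,"dz":-6,"roll":0,"gripper":1},{"dx":0,"dy":0,"dz":-6,"roll":0,"gripper":1},{"dx":0,"dy":0,"dz":0,"roll":0,"gripper":1}]'
```

```text
t: 10.75
position: [0.5416, -0.0634, 0.0625]
tool_rot: [0.009, 1.0, -0.0, 0.001]
ft_force: [0.7, 0.2, -1.1]
finger_gap: 0.445
grasp_force: 60.3
```

```bash
python3 -m handwheel '[{"dx":0,"dy":0,"dz":-6,"roll":0,"gripper":1},{"dx":0,"dy":0,"dz":-10,"roll":0,"gripper":1},{"dx":0,"dy":0,"dz":-14,"roll":0,"gripper":1},{"dx":0,"dy":0,"dz":-16,"roll":0,"gripper":1},{"dx":0,"dy":0,"dz":-16,"roll":0,"gripper":1},{"dx":0,"dy":0,"dz":-10,"roll":0,"gripper":1},{"dx":0,"dy":0,"dz":-6,"roll":0,"gripper":1},{"dx":0,"dy":0,"dz":0,"roll":0,"gripper":1},{"dx":0,"dy":0,"dz":0,"roll":0,"gripper":1},{"dx":0,"dy":0,"dz":0,"roll":0,"gripper":1}]'
python3 - <<'E'
from workcell import manip
import cv2
f=manip.snapshot("side")["frame"][:,:,::-1]
cv2.imwrite("pics/side6c.png",cv2.resize(f[185:335,240:440],None,fx=4,fy=4,interpolation=cv2.INTER_CUBIC))
E
```

```text
t: 11.75
position: [0.5408, -0.0633, 0.1385]
tool_rot: [0.009, 1.0, 0.0, -0.001]
ft_force: [-0.5, 0.1, -0.8]
finger_gap: 0.444
grasp_force: 60.4
```

View pics/side6c.png

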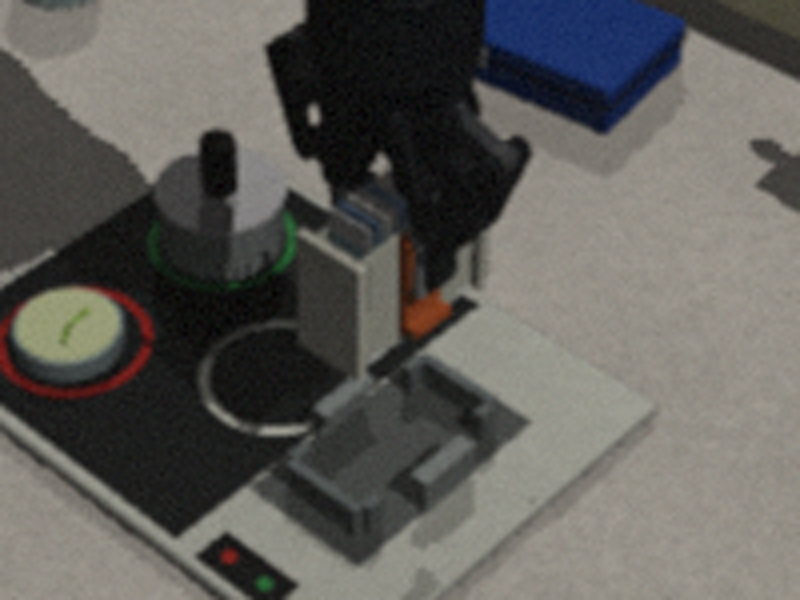

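The cassette hangs upright and clear above the empty dock, the catches are still gripped, and the pot is on the green ring. Handing in.

```bash
python3 -c "
from workcell import manip
print(manip.finish_job())"
```

```text
the job is handed in; nothing more can be done
None
```

I handed the job in at about 12 s with no verdict returned; the last picture shows the pot on the green ring and the cassette upright, held with catches pinched, about 10 cm above the dock.

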